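# Lock the tip box with its hasp pin

### The job

Close up the tip box for the night: pull its sliding lid fully shut, then take the locking pin from its wooden stand and thread it down through the upper ear of the hasp, the slot in the lid's tongue and the lower ear until its collar sits flat on the upper ear. Feel the pin in gently, never press it hard against anything, and leave it there released, upright, with the salt shaker, the toothpick glass and the coffee cup left alone.

Things in the scene. Friction and masses are not known exactly. Their poses are not given: they have to be found in the camera images.
- tip_box: Grey steel box fixed to the counter, 150 (x) x 130 (y) x 84 mm high. Origin: centre of its underside; x points to its back, z up; a dark steel hasp is on its front (-x) face. The flat sliding lid on top (upper face at z = 90 mm) runs between two rails (tops at z = 95 mm).
- hasp_mid (a point): Point fixed to the box at x -95, y 0, z 110 mm: height of the upper ear's top, on the box's middle line. The hasp, screwed on through slots, sits 4 to 10 mm off this point along the box's y, to one side or the other, both ears together; no measured pose shows which or how far. Find it by sight or by touching an ear's side with the pin: about 3 N is enough, the hasp does not give.
- ear_low (a point): Point fixed to the box at x -95, y 0, z 72 mm: height of the lower ear's top. Each ear is a level plate 34 mm wide (y), 6 mm thick, reaching forward to x -112; upright round hole 13.5 mm across, plain edge, at x -95 and midway across the ear. The upper ear hangs on a bridge 84 mm wide (x -87 to -75, up to z 110), which moves aside with the ears.
- lid (a joint): Sliding lid, m: 0 = shut against its stop, up to 0.045 open towards the box's back (+x). Friction about 3 N holds it where it is left. Its tongue (46 mm wide, z 85 to 90 mm, between the ears) has a slot 15.5 (x) by 36 mm (y) for the pin. At 0 the slot's centre is 2.5 mm forward of the ear holes; the pin's tapered end wedges the lid back by up to 2 mm, which takes a few newtons.
- lid_pull (a point): Middle of the top edge of the lid's aluminium pull bar, a plain upright bar 12 mm thick (x of the box) x 60 mm long (y of the box), standing 30 mm above the lid. It moves with the lid.
- pin: Locking pin, upright, 104 mm long, 0.1 kg. Origin: centre of its lower tip; z along it to the head. Round aluminium shank 12 mm across, its lowest 8 mm tapered to 8.5 mm; collar 24 mm across from z 60 to 64 mm; black square grip 16 x 16 mm (sides along its x and y) from z 64 to 104 mm. Home in the hasp, its origin is 50 mm above the box's underside.
- pin_stand: Fixed wooden block, 62 x 62 mm, top 40 mm above the counter, in which the pin stands at the start, tip 5 mm above the counter, in a hole 14 mm across and 35 mm deep. Origin: centre of its underside.
- salt_shaker: Bystander: glass salt shaker with steel cap, 39 mm across, 76 mm high; origin at the centre of its underside.
- toothpicks: Bystander: little glass of toothpicks, 42 mm across, 66 mm high; origin at the centre of its underside.
- cup_a: Bystander: large white coffee cup with a handle, 106 x 136 x 63 mm; origin at the centre of its underside.
Not all that is in view belongs to the job. Of the things like the pin, leave any that is blue or green; of the rest the smaller one is meant.

How it is judged:
On the way:
1. the lid is pulled shut (within 3 mm of its stop) while the pin is not yet in the hasp (value of joint lid below 0.003 m and (z of pin in the frame of tip_box above 0.104 m or horizontal distance between pin and tip_box above 0.13 m)), for 0.2 s.
At the end, for the whole second after the job is handed in: The lid is shut within 6 mm of its stop; the pin is upright within 0.08 rad, at rest, through both ears and the tongue, with its collar on the upper ear (pin tip 47 to 52.5 mm above the box's underside, within 4 mm of the holes' line along x and 13 mm of the box's middle along y) (value of joint lid below 0.006 m and z of pin in the frame of tip_box between 0.047 and 0.0525 m and x of pin in the frame of tip_box between -0.099 and -0.091 m and y of pin in the frame of tip_box between -0.013 and 0.013 m and angle between pin's own z axis and vertical below 0.08 rad and linear speed of pin below 0.02 m/s); the robot touches nothing.
It fails at once if the pin's shank or collar is pressed against the box, lid, hasp or anything else with more than 35 N (contact force between any of pin_c0, pin_c1 and anything else above 35 N).
It fails at once if a bystander is moved by more than 20 mm or tipped (distance of any of salt_shaker, toothpicks, cup_a from where it was at the start of the episode above 0.02 m or angle between any of salt_shaker, toothpicks, cup_a's own z axis and vertical above 0.3 rad).
It also fails if it takes over 72 s, if anything falls off the work surface, if the arm or the gripper's body presses on something with over 40 N, if the wrist force passes 120 N, or if a joint passes its speed limit or range.

### The arm

A 7-joint arm with a two-finger parallel gripper is mounted at the origin on a cart in front of the work surface, level with it; the furniture and walls round the work are solid. World frame = base frame: x ahead of the robot, y to its left, z up, the work surface at z = 0. Lengths are in m, angles in rad, forces in N, time in s.
With the tool pointing down it reaches from about 0.4 to 0.9 m from the base axis. Payload 5.5 kg.
Tool frame: the origin (TCP) lies at the very end of the fingers, on their centre line; the grasp point (between the pads) lies manip.tcp_to_grasp behind it (manip.tcp_to_grasp is the distance from the TCP to the grasp point, in m); z points along the fingers, y is the line along which they close (so a half turn about z gives the same grasp; the last joint's range is limited). The gripper opens to 85 mm and grips with 20 to 120 N. Pads are 22 mm wide; open, the fingers measure 114 mm over their backs; the gripper's body (76 mm by 85 mm) begins 54 mm behind the grasp point. The pads swing forward as they close: fully open they stand 13 mm farther back than shut.
Start: joints at [-0.987, 0.501, -0.427, 1.55, 0.221, 1.138, -0.21], TCP at [0.205, 0.617, 0.231] pointing down, gripper open.
Joint ranges: [-2.88, 2.88], [-0.31, 2.03], [-1.54, 1.56], [0.2, 2.42], [-1.41, 4.55], [0.19, 2.02], [-2.57, 2.57]. Speed limits (rad/s): [2.57, 2.57, 3.14, 3.14, 3.14, 3.14, 3.14].

### API

Orientations are given as a unit quaternion [w, x, y, z].
In Python, from bench import manip, cams gives the robot as it stands.
- The arm moves only by the tool send_rows, never from a script. Its argument "plan" is a list of rows, each a list of 4 numbers: the shift along the tool's x, y, z in m, then the turn about the tool's z in rad. In form: [[dx, dy, dz, twist], ...]. A call has 1 to 5 rows; each row shifts and turns the commanded pose from where the row before left it, along the tool's axes as they then stand; what a row does not reach is not made up. A row lasts 1/8 s, in which the tool goes at most 62.5 mm and 10.7 degrees, less where a joint would pass 70% of its speed; a pose out of reach is approached as far as the arm can. A call with a gripper value outside its range is refused whole. "grip" is the closure, from -1 (fully open) to 1 (shut), set as the call begins (left out, the last holds). The fingers move at their own pace and stop on an object; the grip force is fixed at half the most. Time passes only in rows, so rows that do not move let the fingers close. It gives the time, the measured TCP pose, the force, the opening and the grip force at its end, in the units of the state.
- manip.observe(): the state, without advancing time (a new reading comes with each control period).
- cams.capture(name): name is "scene" or "top"; returns the picture (480x640x3 uint8, red, green, blue); there is no depth.
- cams.get_calibration(name): a dict with "vertical_fov" (degrees; the focal length in pixels is half the picture's height over the tangent of half this angle, whatever the lens; pixels are square), "cx", "cy" (the principal point, pixels), "origin" and "attitude" of the camera in the world. Camera axes: x right, y up, looking along -z (the intrinsics and any distortion apply to the point x, -y, -z); pixel columns grow to the right and rows downward; lengths in m; the calibration is good to about 2 mm. A picture is of the moment at which its call begins. get_calibration takes no time and is no camera call.
- manip.hand_in(): hands the job in; it is judged then, once.
The state is a dict: "time_s": time; "joint_positions": joint angles; "joint_velocities": joint speeds; "joint_torque": joint torques, N m; "ee_pos": TCP position; "tcp_rot": TCP orientation; "wrist_force": force on the tool from outside, world axes, zero at the start; "ft_torque": the same for the moment, N m; "grip_width": finger opening in m; "gripper_force": force on a finger pad.
Only numpy, scipy, OpenCV 4.12 (cv2) and the standard library are available. Lean on these libraries where they do the work, as an engineer would, in place of code of your own. Each camera call takes 0.05 s, during which the arm holds its last target. There are 200 camera calls.

## Working session

There is one attempt and no reset: what is moved stays moved. The work goes in short steps, Python scripts to look and compute and a tool call to move; the robot and the scene stay as the last step left them, time stands still between calls to the robot, and variables do not carry over. Pictures are saved under pics/ and viewed, at most 10 in all, crops included, and the job is handed in when it is done.

Besides the shell and the picture viewer there is one more tool, called after ">>>" by a JSON object that holds its "op" and its "data". send_rows: Moves the arm, as the interface text tells. Its arguments: {"type":"object","properties":{"plan":{"type":"array","items":{"type":"array","items":{"type":"number"}}},"grip":{"type":"number"}},"required":["plan"]}

```bash
ls; mkdir -p pics
python3 - <<'E'
from bench import manip,cams
import cv2
o=manip.observe(); print(o); print(manip.tcp_to_grasp)
for n in("scene","top"):
    print(n,cams.get_calibration(n)); cv2.imwrite(f"pics/{n}0.png",cams.capture(n)[:,:,::-1])
E
```

```text
pics
{'time_s': 0.0, 'joint_positions': array([-0.98677552,  0.50187374, -0.42675593,  1.55143264,  0.22080384,
        1.13830996, -0.21032099]), 'joint_velocities': array([ 0.00143885,  0.0005337 , -0.00041996, -0.00162044,  0.00126541,
       -0.00079672, -0.00107055]), 'joint_torque': array([ 6.39637765e-04, -5.69523597e+01, -5.81649408e+00, -2.80952239e+01,
        1.05899741e-02,  1.16019903e-02, -1.16222756e-05]), 'ee_pos': array([0.20482136, 0.61615824, 0.23024723]), 'tcp_rot': array([-1.83341491e-04,  1.59722738e-01,  9.87161424e-01, -9.67483465e-04]), 'wrist_force': array([ 0.06682123, -0.313203  , -0.14214929]), 'ft_torque': array([-0.0843503 , -0.02455606,  0.00403172]), 'gripper_force': 0.0, 'grip_width': 0.08541963786716686}
0.0187
scene {'vertical_fov': 43.79786200221562, 'cx': 325.77838165254093, 'cy': 232.38031466306674, 'origin': array([ 0.04438887, -0.83207718,  0.85105259]), 'attitude': array([ 0.86902942,  0.42005797, -0.12439366, -0.22992474])}
top {'vertical_fov': 45.64205946176211, 'cx': 316.65818284874433, 'cy': 235.520524876324, 'origin': array([0.34582523, 0.01777529, 1.31372546]), 'attitude': array([-0.6972327 , -0.06788176,  0.06879133,  0.7103002 ])}
```

View pics/scene0.png

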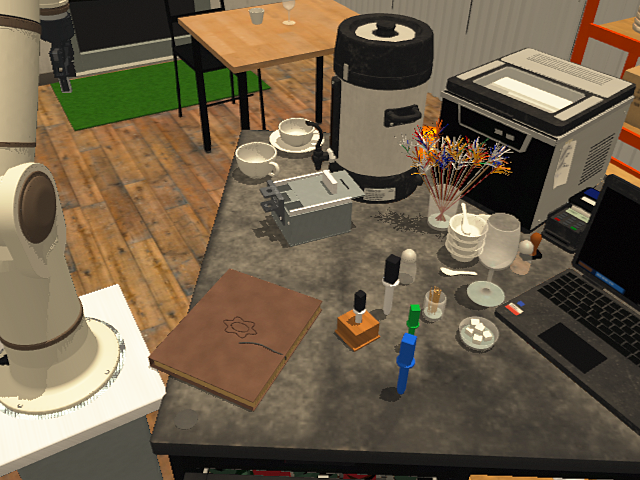

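View pics/top0.png

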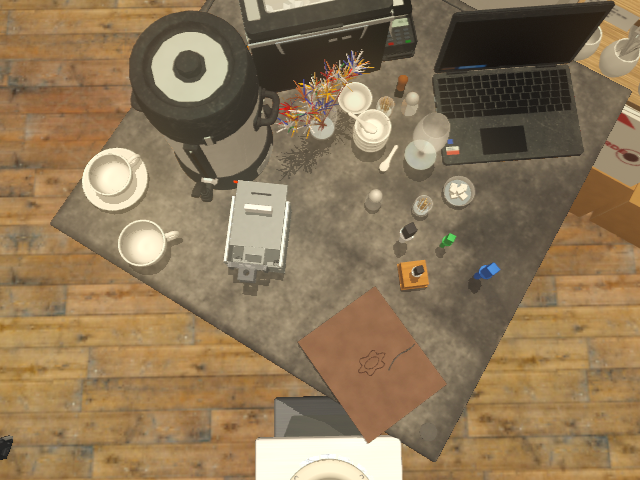

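Scene view: the box is at about (305,205) with the hasp to its left at (270,200). There are four pin-like things:
- Black-headed pin in the wooden stand: scene (360,310), top (417,270).
- Larger black-headed pin: scene (391,285), top (408,230).
- Green pin: scene (414,320), top (448,240).
- Blue pin: scene (405,365), top (488,271).

Blue and green are excluded. Of the two black ones, the smaller one in the wooden stand fits, and I'll check it in an enlarged crop.

```bash
cat > h.py <<'E'
import numpy as np, cv2
from scipy.spatial.transform import Rotation as R
from bench import manip,cams
def cal(n):
    c=cams.get_calibration(n); q=c["attitude"]; f=240/np.tan(np.radians(c["vertical_fov"]/2))
    return c["origin"],R.from_quat([q[1],q[2],q[3],q[0]]).as_matrix(),f,c["cx"],c["cy"]
def ray(n,u,v):
    o,M,f,cx,cy=cal(n); d=M@np.array([(u-cx)/f,-(v-cy)/f,-1]); return o,d/np.linalg.norm(d)
def onz(n,u,v,z):
    o,d=ray(n,u,v); return o+d*(z-o[2])/d[2]
def two(p,q):  # scene pixel, top pixel -> point, gap
    a,d=ray("scene",*p); b,e=ray("top",*q)
    s=np.linalg.lstsq(np.c_[d,-e],b-a,rcond=None)[0]; x,y=a+d*s[0],b+e*s[1]
    return (x+y)/2,np.linalg.norm(x-y)
def proj(n,p):
    o,M,f,cx,cy=cal(n); c=M.T@(np.asarray(p)-o); return cx+f*c[0]/-c[2],cy-f*c[1]/-c[2]
def st():
    o=manip.observe(); q=o["tcp_rot"]; M=R.from_quat([q[1],q[2],q[3],q[0]]).as_matrix()
    return o,o["ee_pos"],M
E
python3 - <<'E'
import cv2,numpy as np
s=cv2.imread("pics/scene0.png");t=cv2.imread("pics/top0.png")
def c(i,x,y,w,h,W,H):return cv2.resize(i[y:y+h,x:x+w],(W,H),interpolation=cv2.INTER_CUBIC)
o=np.vstack([np.hstack([c(t,215,170,80,120,400,600)[:, :],np.vstack([c(s,255,165,110,82,400,300),c(s,330,240,110,82,400,300)])])])
cv2.imwrite("pics/c1.png",o)
cv2.imwrite("pics/c2.png",c(t,390,215,80,80,600,600))
E
```

```text
(no output)
```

View pics/c1.png

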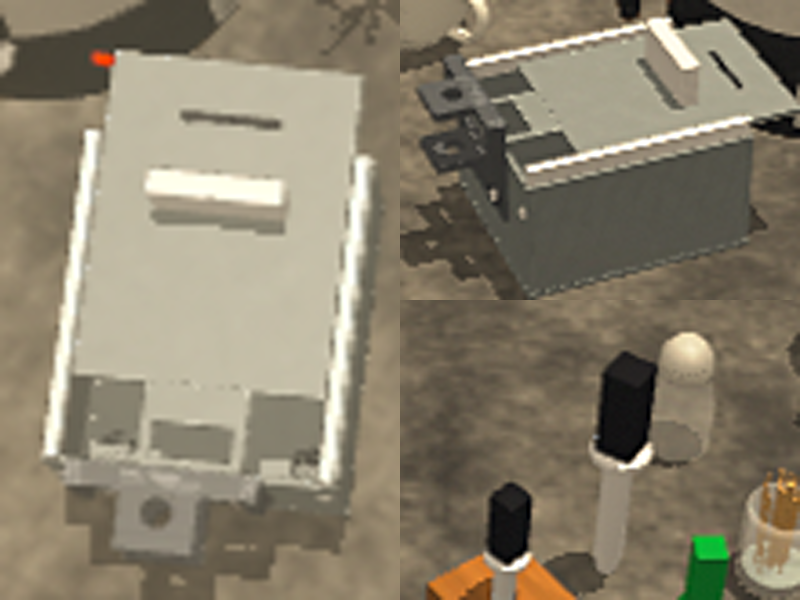

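View pics/c2.png

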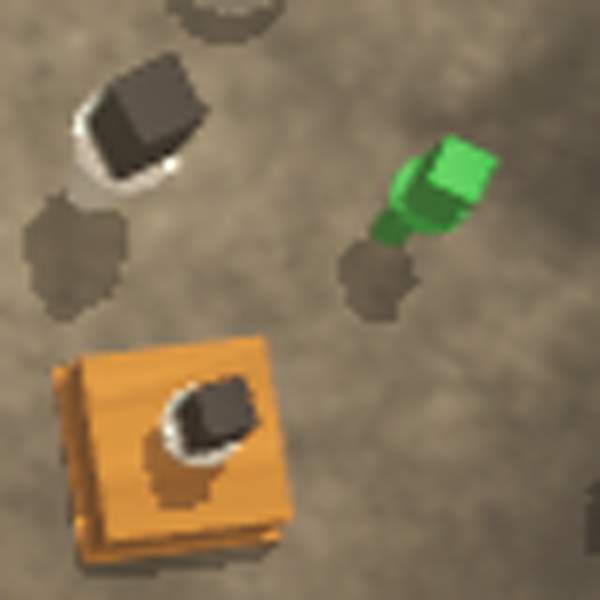

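Top crop: the hasp hole is at about crop (156,513), the pull bar's top face is centred at (216,189), and the rails are clearly visible. The pin in the stand is plainly smaller than the free black one, so it is the target. In the c2 crop its head top is at about (230,403).

Run:
```python
from h import *
np.set_printoptions(precision=4,suppress=True)
T=lambda x,y:(215+(x+.5)/5-.5,170+(y+.5)/5-.5)
S=lambda x,y:(255+(x-400+.5)*110/400-.5,165+(y+.5)*82/300-.5)
P=lambda x,y:(390+(x+.5)/7.5-.5,215+(y+.5)/7.5-.5)
g=lambda n,p,z:onz(n,*p,z)
for k,a,b,z in[("railL",(44,458),(87,130),.095),("railR",(335,488),(374,160),.095)]:
    A,B=g("top",T(*a),z),g("top",T(*b),z); d=B-A; print(k,A,B,np.linalg.norm(d),np.degrees(np.arctan2(d[1],d[0])))
bar=[g("top",T(*p),.12) for p in[(147,170),(287,183),(285,207),(147,195)]]
d=bar[0]-bar[1]; print("bar",np.mean(bar,0),np.linalg.norm(d),np.degrees(np.arctan2(d[1],d[0]))-90)
print("hole",g("top",T(156,513),.11),g("scene",S(453,93),.11),two(S(453,93),T(156,513)))
ear=[g("top",T(*p),.11) for p in[(117,490),(203,498),(193,556),(112,548)]];print("ear",*ear)
print("bridge",g("top",T(65,480),.11),g("top",T(258,497),.11))
c=[g("top",P(*p),.04) for p in[(80,360),(267,337),(292,520),(107,545)]];print("stand",*c,np.mean(c,0))
for i in range(2):
    d=c[i]-c[i+1]; print(np.degrees(np.arctan2(d[1],d[0])))
c=[g("top",P(*p),.109) for p in[(198,390),(245,375),(258,413),(212,430)]];print("pinhead",*c,np.mean(c,0))
for i in range(2):
    d=c[i]-c[i+1]; print(np.degrees(np.arctan2(d[1],d[0])))
print("pin scene", g("scene",(330+(511-400+.5)*.275-.5,240+(492-300+.5)*82/300-.5),.109))
o,p,M=st();print(M)
```

```text
railL [0.532  0.2163 0.095 ] [0.678  0.1992 0.095 ] 0.14701118665193602 -6.677228627516901
railR [0.5166 0.0908 0.095 ] [0.662  0.0726 0.095 ] 0.146512899917115 -7.119179904340411
bar [0.644  0.1394 0.12  ] 0.06075008392164324 -6.520380167768906
hole [0.5052 0.166  0.11  ] [0.5035 0.1678 0.11  ] (array([0.504 , 0.1663, 0.1109]), np.float64(0.0022842538567984256))
ear [0.5154 0.1826 0.11  ] [0.5113 0.146  0.11  ] [0.4866 0.1502 0.11  ] [0.4906 0.1845 0.11  ]
bridge [0.5201 0.2048 0.11  ] [0.5112 0.1226 0.11  ]
stand [ 0.5299 -0.1735  0.04  ] [ 0.5358 -0.23    0.04  ] [ 0.4805 -0.2345  0.04  ] [ 0.4741 -0.1789  0.04  ] [ 0.5051 -0.2042  0.04  ]
95.98968876643262
4.567531317786408
pinhead [ 0.5107 -0.1962  0.109 ] [ 0.5147 -0.2098  0.109 ] [ 0.5038 -0.2129  0.109 ] [ 0.4992 -0.1996  0.109 ] [ 0.5071 -0.2046  0.109 ]
106.5960816485525
15.817816194207943
pin scene [ 0.504  -0.2012  0.109 ]
[[-0.949   0.3153 -0.0006]
 [ 0.3153  0.949  -0.0017]
 [ 0.0001 -0.0018 -1.    ]]
```

```bash
python3 - <<'E'
from h import *
np.set_printoptions(precision=4,suppress=True)
P=lambda x,y:(390+(x+.5)/7.5-.5,215+(y+.5)/7.5-.5)
Sp=lambda x,y:(330+(x-400)*.275,240+(y-300)*82/300)
print("decoy top",two(Sp(628,367),P(168,98)))
print("green top",two(Sp(710,545),P(458,165)))
print("spigot tip",two((318,163),(205,188)),"handle",two((314,125),(200,150)))
print("shaker",onz("top",375,197,.07),"cup",onz("top",143,243,.05))
print("slot",onz("top",215+193/5,170+440/5,.09))
print("urn",onz("top",262,185,.0),two((385,80),(193,80)))
E
python3 - <<'E'
import cv2,numpy as np
s=cv2.imread("pics/scene0.png");t=cv2.imread("pics/top0.png")
c=lambda i,x,y,w,h,W,H:cv2.resize(i[y:y+h,x:x+w],(W,H),interpolation=cv2.INTER_CUBIC)
cv2.imwrite("pics/c3.png",np.hstack([c(s,230,90,150,150,400,400),c(t,120,80,150,150,400,400)]))
E
```

```text
decoy top (array([ 0.5861, -0.1848,  0.1432]), np.float64(0.005041020819456469))
green top (array([ 0.5742, -0.2749,  0.1026]), np.float64(0.002975841892609756))
spigot tip (array([0.6944, 0.2666, 0.0732]), np.float64(0.01767536063955131)) handle (array([0.7144, 0.2657, 0.1838]), np.float64(0.07834790298580156))
shaker [ 0.6756 -0.1191  0.07  ] cup [0.5837 0.4052 0.05  ]
slot [0.5386 0.1517 0.09  ]
urn [0.7287 0.1419 0.    ] (array([0.8664, 0.2565, 0.2608]), np.float64(0.010748806650403396))
```

View pics/c3.png

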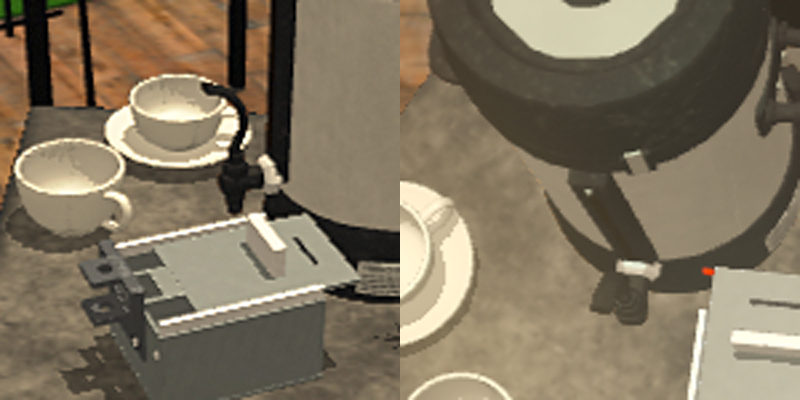

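c3 shows the urn's spigot behind and to the left of the box, clear of the pull bar. The bar is free to be gripped along the box's x. I'll turn the tool first, then travel above the bar.

>>> {"op": "send_rows", "data": {"plan": [[0,0,0,0.171],[0,0,0,0.171],[0,0,0,0.171],[0,0,0,0.171]], "grip": -1}}

```text
time_s: 0.6
ee_pos: [0.2048, 0.6164, 0.2307]
tcp_rot: [0.0, 0.484, 0.875, -0.001]
wrist_force: [-0.5, -0.1, 1.5]
grip_width: 0.0854
gripper_force: 0.0
```

>>> {"op": "send_rows", "data": {"plan": [[0,0,0,0.171],[0,0,0,0.171],[0,0,0,0.171],[0,0,0,0.171]]}}

```text
time_s: 1.1
ee_pos: [0.2048, 0.6165, 0.2307]
tcp_rot: [0.0, 0.749, 0.662, -0.001]
wrist_force: [-0.4, 0.4, 0.5]
grip_width: 0.0853
gripper_force: 0.0
```

>>> {"op": "send_rows", "data": {"plan": [[-0.028,0.033,0,0],[-0.028,0.033,0,0],[-0.028,0.033,0,0],[-0.028,0.033,0,0],[-0.028,0.033,0,0]]}}

```text
time_s: 1.72
ee_pos: [0.3529, 0.457, 0.2309]
tcp_rot: [0.0, 0.748, 0.664, -0.0]
wrist_force: [0.1, 0.3, -0.2]
grip_width: 0.0852
gripper_force: 0.0
```

>>> {"op": "send_rows", "data": {"plan": [[-0.028,0.033,0,0],[-0.028,0.033,0,0],[-0.028,0.033,0,0],[-0.028,0.033,0,0],[-0.028,0.033,0,0]]}}

```text
time_s: 2.35
ee_pos: [0.5002, 0.2987, 0.231]
tcp_rot: [-0.0, 0.748, 0.664, -0.0]
wrist_force: [0.1, 0.4, 0.7]
grip_width: 0.0848
gripper_force: 0.0
```

>>> {"op": "send_rows", "data": {"plan": [[-0.028,0.032,0,0],[-0.028,0.032,0,0],[-0.028,0.032,0,0],[-0.028,0.032,0,0],[0,0,0,0]]}}

```text
time_s: 2.98
ee_pos: [0.6157, 0.1684, 0.2306]
tcp_rot: [0.001, 0.75, 0.662, -0.001]
wrist_force: [0.2, 0.5, -0.2]
grip_width: 0.0855
gripper_force: 0.0
```

>>> {"op": "send_rows", "data": {"plan": [[-0.013,0.016,0,0],[-0.013,0.016,0,0],[0,0,0.03,0],[0,0,0.03,0],[0,0,0,0]]}}

```text
time_s: 3.6
ee_pos: [0.6407, 0.1432, 0.1685]
tcp_rot: [-0.001, 0.748, 0.664, -0.003]
wrist_force: [0.6, -0.1, 0.1]
grip_width: 0.0857
gripper_force: 0.0
```

>>> {"op": "send_rows", "data": {"plan": [[0,0,0.02,0],[0,0,0.02,0],[0,0,0.015,0],[0,0,0.015,0],[0,0,0,0]]}}

```text
time_s: 4.22
ee_pos: [0.6411, 0.1438, 0.0995]
tcp_rot: [-0.001, 0.748, 0.664, -0.001]
wrist_force: [-0.0, -0.6, 0.3]
grip_width: 0.0853
gripper_force: 0.0
```

>>> {"op": "send_rows", "data": {"plan": [[0,0,0,0],[0,0,0,0],[0,0,0,0],[0,0,0,0],[0,0,0,0]], "grip": 1}}

```text
time_s: 4.85
ee_pos: [0.6429, 0.1441, 0.102]
tcp_rot: [0.0, 0.748, 0.664, 0.001]
wrist_force: [0.6, 0.7, 2.9]
grip_width: 0.0106
gripper_force: 60.1
```

>>> {"op": "send_rows", "data": {"plan": [[0,-0.004,-0.001,0],[0,-0.008,0,0],[0,-0.008,0,0],[0,-0.008,0,0],[0,0,0,0]]}}

```text
time_s: 5.48
ee_pos: [0.6125, 0.1478, 0.102]
tcp_rot: [-0.001, 0.747, 0.664, -0.001]
wrist_force: [-1.3, 0.3, -1.6]
grip_width: 0.0106
gripper_force: 59.5
```

>>> {"op": "send_rows", "data": {"plan": [[0,-0.004,0,0],[0,-0.002,0,0],[0,-0.002,0,0],[0,0,0,0]]}}

```text
time_s: 5.98
ee_pos: [0.6078, 0.1483, 0.102]
tcp_rot: [0.001, 0.748, 0.664, 0.001]
wrist_force: [7.4, 1.2, -9.6]
grip_width: 0.0104
gripper_force: 58.9
```

>>> {"op": "send_rows", "data": {"plan": [[0,-0.001,0,0],[0,-0.001,0,0],[0,0,0,0]]}}

```text
time_s: 6.35
ee_pos: [0.6077, 0.1483, 0.1021]
tcp_rot: [0.002, 0.748, 0.664, 0.002]
wrist_force: [12.6, 1.5, -15.1]
grip_width: 0.0108
gripper_force: 58.6
```

Run:
```python
from h import *
o,p,M=st();print(p,o["wrist_force"],M[:,1])
cv2.imwrite("pics/t1.png",cams.capture("top")[:,:,::-1]);cv2.imwrite("pics/s1.png",cams.capture("scene")[:,:,::-1])
t=cv2.imread("pics/t1.png")[170:290,215:295];s=cv2.imread("pics/s1.png")[165:247,255:365]
cv2.imwrite("pics/c4.png",np.hstack([cv2.resize(t,(400,600),interpolation=2),cv2.resize(s,(400,600),interpolation=2)]))
```

```text
[0.60774315 0.14832788 0.10206453] [ 12.56294142   1.48304835 -15.09502064] [ 0.99296226 -0.11828337  0.00591644]
```

View pics/c4.png

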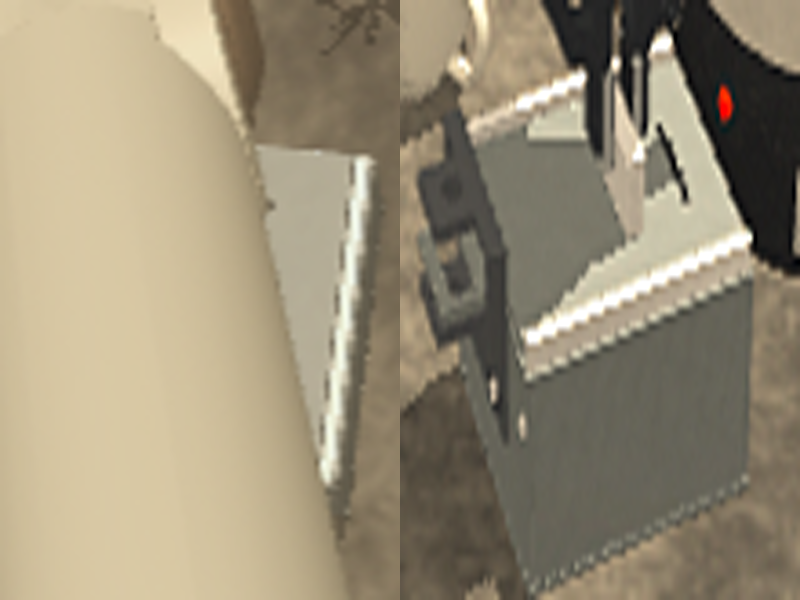

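Right crop: the tongue now reaches out between the ears and the lid's back edge is flush with the box. The pull force is also rising with no motion, so the lid is shut. I'll release it and go to the pin.

>>> {"op": "send_rows", "data": {"plan": [[0,0,0,0],[0,0,0,0],[0,0,0,0],[0,0,-0.01,0],[0,0,-0.035,0]], "grip": -1}}

```text
time_s: 7.08
ee_pos: [0.6028, 0.1481, 0.1464]
tcp_rot: [-0.001, 0.748, 0.664, -0.002]
wrist_force: [0.5, 0.2, -0.1]
grip_width: 0.0853
gripper_force: 0.0
```

>>> {"op": "send_rows", "data": {"plan": [[0,0,-0.035,-0.1],[0,0,-0.035,-0.1],[0,0,-0.035,-0.1],[0,0,0,-0.1],[0,0,0,0]]}}

```text
time_s: 7.7
ee_pos: [0.6047, 0.1485, 0.2536]
tcp_rot: [0.0, 0.601, 0.799, 0.001]
wrist_force: [-0.0, -0.0, -0.6]
grip_width: 0.0851
gripper_force: 0.0
```

>>> {"op": "send_rows", "data": {"plan": [[-0.026,-0.0165,0,0],[-0.026,-0.0165,0,0],[-0.026,-0.0165,0,0],[-0.026,-0.0165,0,0],[-0.026,-0.0165,0,0]], "grip": 0}}

```text
time_s: 8.32
ee_pos: [0.5606, -0.0002, 0.2519]
tcp_rot: [-0.0, 0.602, 0.799, -0.0]
wrist_force: [0.1, -0.8, -0.6]
grip_width: 0.0426
gripper_force: 0.0
```

>>> {"op": "send_rows", "data": {"plan": [[-0.026,-0.0165,0,0],[-0.026,-0.0165,0,0],[-0.026,-0.0165,0,0],[-0.026,-0.0165,0,0],[0,0,0,0]]}}

```text
time_s: 8.95
ee_pos: [0.5257, -0.1206, 0.2521]
tcp_rot: [-0.0, 0.604, 0.797, -0.001]
wrist_force: [-1.3, -0.1, -0.3]
grip_width: 0.0424
gripper_force: 0.0
```

>>> {"op": "send_rows", "data": {"plan": [[-0.025,-0.014,0,0],[-0.025,-0.014,0,0],[-0.025,-0.014,0,0],[0,0,0.03,0],[0,0,0.03,0]]}}

```text
time_s: 9.57
ee_pos: [0.5081, -0.2004, 0.1917]
tcp_rot: [0.0, 0.601, 0.799, 0.0]
wrist_force: [0.7, -0.3, -0.3]
grip_width: 0.0429
gripper_force: 0.0
```

>>> {"op": "send_rows", "data": {"plan": [[0,0,0.03,0],[0,0,0.02,0],[0,0,0,0]]}}

```text
time_s: 9.95
ee_pos: [0.5065, -0.1995, 0.1405]
tcp_rot: [-0.002, 0.601, 0.8, -0.0]
wrist_force: [-0.5, -0.1, -0.2]
grip_width: 0.0427
gripper_force: 0.0
```

Run:
```python
from h import *
o,p,M=st();print(p,M[:,1])
t=cams.capture("top")[:,:,::-1];s=cams.capture("scene")[:,:,::-1]
cv2.imwrite("pics/t2.png",t);cv2.imwrite("pics/s2.png",s)
cv2.imwrite("pics/c5.png",np.hstack([cv2.resize(t[215:295,370:450],(400,400),interpolation=2),cv2.resize(s[260:360,310:410],(400,400),interpolation=2)]))
for q in [(.506,-.2042,.109),tuple(p)]: print(proj("top",q),proj("scene",q))
```

```text
[ 0.50647192 -0.1995152   0.14051264] [ 0.96044093  0.27846351 -0.00336013]
(np.float64(419.8440734319778), np.float64(268.67781383508856)) (np.float64(362.03220961091824), np.float64(292.75403557098934))
(np.float64(420.26460683405446), np.float64(266.4373047540947)) (np.float64(361.8890449869199), np.float64(278.08596610472625))
```

View pics/c5.png

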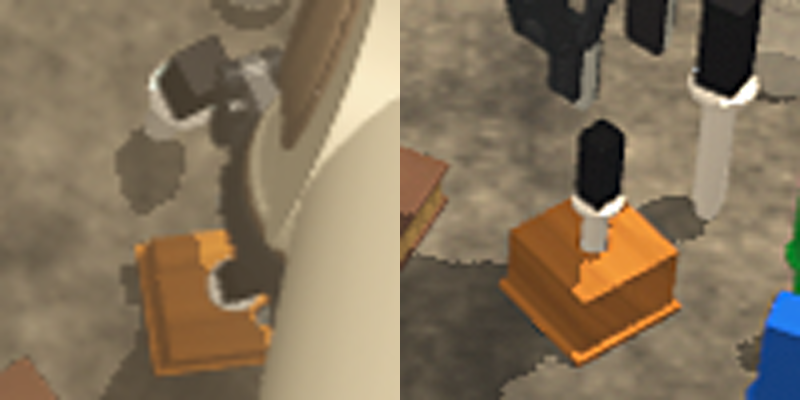

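Right crop: the small pin stands upright in its stand, head top at scene (360.5,292.5), with the open fingers above and astride it. The larger pin is well clear. I'll descend and grip.

>>> {"op": "send_rows", "data": {"plan": [[-0.003,-0.002,0,0],[0,0,0.015,0],[0,0,0.015,0],[0,0,0.015,0],[0,0,0,0]]}}

```text
time_s: 10.68
ee_pos: [0.505, -0.2041, 0.0953]
tcp_rot: [-0.002, 0.601, 0.799, -0.001]
wrist_force: [0.3, -0.2, -0.2]
grip_width: 0.0427
gripper_force: 0.0
```

>>> {"op": "send_rows", "data": {"plan": [[0,0,0.01,0],[0,0,0.01,0],[0,0,0,0]]}}

```text
time_s: 11.05
ee_pos: [0.5058, -0.2044, 0.0763]
tcp_rot: [-0.001, 0.601, 0.799, -0.0]
wrist_force: [-0.8, -0.0, -0.9]
grip_width: 0.0425
gripper_force: 0.0
```

>>> {"op": "send_rows", "data": {"plan": [[0,0,0,0],[0,0,0,0],[0,0,0,0],[0,0,0,0],[0,0,0,0]], "grip": 1}}

```text
time_s: 11.68
ee_pos: [0.5068, -0.2048, 0.0777]
tcp_rot: [0.0, 0.601, 0.799, 0.0]
wrist_force: [-0.9, 0.7, 3.7]
grip_width: 0.0153
gripper_force: 58.7
```

>>> {"op": "send_rows", "data": {"plan": [[0,0,-0.005,0],[0,0,-0.01,0],[0,0,-0.015,0],[0,0,-0.015,0],[0,0,0,0]]}}

```text
time_s: 12.3
ee_pos: [0.5079, -0.2052, 0.1243]
tcp_rot: [0.002, 0.601, 0.799, 0.001]
wrist_force: [0.3, -0.4, -0.6]
grip_width: 0.0152
gripper_force: 58.4
```

>>> {"op": "send_rows", "data": {"plan": [[0,0,-0.025,0],[0,0,-0.03,0],[0,0,-0.03,0],[0,0,-0.03,0],[0,0,0,0]]}}

```text
time_s: 12.92
ee_pos: [0.5081, -0.2053, 0.2396]
tcp_rot: [0.002, 0.601, 0.799, 0.001]
wrist_force: [0.0, 0.4, -1.3]
grip_width: 0.0154
gripper_force: 58.5
```

Run:
```python
from h import *
o,p,M=st();print(p,M,o["wrist_force"],o["joint_positions"])
t=cams.capture("top")[:,:,::-1];s=cams.capture("scene")[:,:,::-1]
cv2.imwrite("pics/t3.png",t);cv2.imwrite("pics/s3.png",s)
for k in(.0727,.0127): print(proj("top",p-[0,0,k]),proj("scene",p-[0,0,k]))
u,v=map(int,proj("scene",p-[0,0,.04]));cv2.imwrite("pics/c6.png",cv2.resize(s[v-50:v+50,u-50:u+50],(600,600),interpolation=2));print(u-50,v-50)
```

```text
[ 0.50805365 -0.20529946  0.2395511 ] [[-0.27828234  0.9604878   0.0047037 ]
 [ 0.96049562  0.27829152 -0.00141313]
 [-0.00266629  0.00412464 -0.99998794]] [ 0.04442082  0.36929813 -1.25160454] [ 0.19483042  0.27572414  0.16793103  1.82192076 -0.05305186  1.04334292
  0.66503989]
(np.float64(425.3786514867304), np.float64(263.80515824449026)) (np.float64(365.3947022676303), np.float64(268.50397887124484))
(np.float64(431.1904763676794), np.float64(259.3278010684602)) (np.float64(367.6934778662049), np.float64(241.5328760594383))
316 204
```

View pics/c6.png

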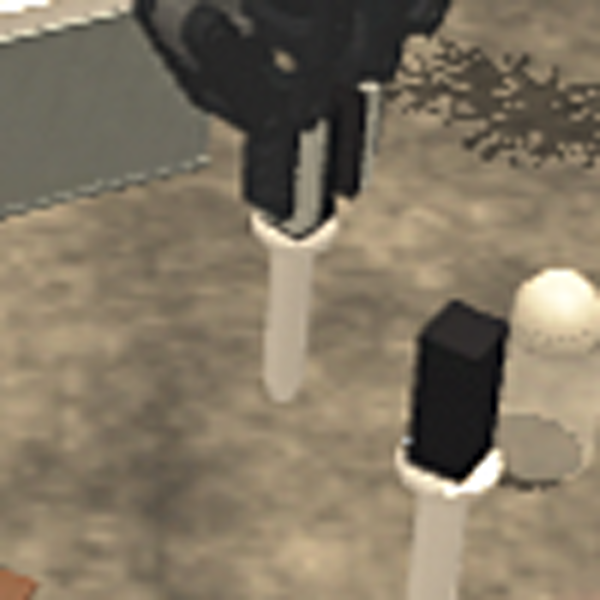

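c6: the pin hangs straight in the grip, tip centre at about scene (363,269) and collar at about (364.9,242). Next I'll work out where the TCP has to go, using the scene camera to compare pin and hole directly.

Run:
```python
from h import *
np.set_printoptions(precision=4,suppress=True)
p=np.array([.50805,-.2053,.23955])
off=[]
for u,v,k in[(363,269,.0727),(364.9,242,.0107)]:
    e=onz("scene",u,v,p[2]-k)-p; off.append(e[:2]); print(e)
h=onz("scene",269.3,190.4,.11)[:2]; ht=np.array([.5052,.166])
print(h,h-np.mean(off,0), "cam right",cal("scene")[1][:,0])
t=cv2.imread("pics/t3.png"); cv2.imwrite("pics/c7.png",cv2.resize(t[235:295,395:455],(400,400),interpolation=2))
```

```text
[-0.0043  0.0009 -0.0727]
[-0.0062 -0.0008 -0.0107]
[0.5031 0.1665] [0.5084 0.1665] cam right [ 0.8633 -0.5041  0.023 ]
```

>>> {"op": "send_rows", "data": {"plan": [[0.015,0.004,0,0],[0.03,0.0085,0,0],[0.03,0.0085,0,0],[0.03,0.0085,0,0],[0.03,0.0085,0,0]]}}

```text
time_s: 13.65
ee_pos: [0.5043, -0.062, 0.2359]
tcp_rot: [-0.001, 0.6, 0.8, -0.001]
wrist_force: [0.1, -0.2, -1.0]
grip_width: 0.0151
gripper_force: 58.5
```

>>> {"op": "send_rows", "data": {"plan": [[0.03,0.0085,0,0],[0.03,0.0085,0,0],[0.03,0.0085,0,0],[0.03,0.0085,0,0],[0.03,0.0085,0,0]]}}

```text
time_s: 14.28
ee_pos: [0.503, 0.0935, 0.236]
tcp_rot: [-0.001, 0.6, 0.8, -0.001]
wrist_force: [0.5, -0.2, -2.0]
grip_width: 0.0151
gripper_force: 58.5
```

>>> {"op": "send_rows", "data": {"plan": [[0.03,0.0085,0,0],[0.025,0.007,0,0],[0.015,0.004,0,0],[0,0,0,0],[0,0,0,0]]}}

```text
time_s: 14.9
ee_pos: [0.5036, 0.1629, 0.2369]
tcp_rot: [0.0, 0.601, 0.799, -0.001]
wrist_force: [-0.3, 0.2, -0.9]
grip_width: 0.0148
gripper_force: 58.5
```

>>> {"op": "send_rows", "data": {"plan": [[0.0023,0.0027,0.01,0],[0,0,0.015,0],[0,0,0.01,0],[0,0,0,0],[0,0,0,0]]}}

```text
time_s: 15.52
ee_pos: [0.5059, 0.1671, 0.2023]
tcp_rot: [-0.0, 0.601, 0.799, 0.0]
wrist_force: [-0.2, -0.7, -1.3]
grip_width: 0.015
gripper_force: 58.5
```

Run:
```python
from h import *
o,p,M=st();print(p,M[:,:2],o["wrist_force"])
t=cams.capture("top")[:,:,::-1];s=cams.capture("scene")[:,:,::-1]
cv2.imwrite("pics/s4.png",s);cv2.imwrite("pics/t4.png",t)
cv2.imwrite("pics/c8.png",cv2.resize(s[145:220,240:315],(600,600),interpolation=2))
for k in(.0727,.0107): print(proj("scene",p-[0,0,k]))
```

```text
[0.5058564  0.1670538  0.20231656] [[-2.78227170e-01  9.60515300e-01]
 [ 9.60515300e-01  2.78227170e-01]
 [ 2.76572924e-05  1.62875740e-05]] [-0.19951474 -0.66426168 -1.26198903]
(np.float64(270.0311573870286), np.float64(182.48870152512333))
(np.float64(269.0238725815648), np.float64(157.99281117544857))
```

View pics/c8.png

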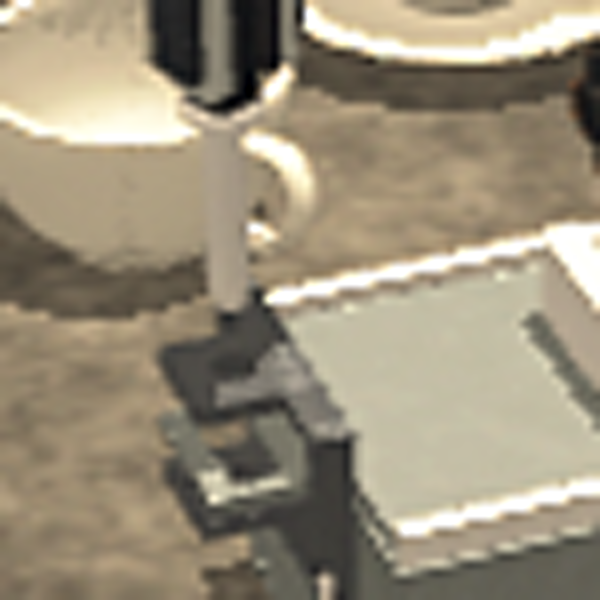

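c8: the pin tip is at scene (268.6,182.4). Carried straight down to ear height it lands at about (269.0,190.3), and the hole is at (269.3,190.4), so it is lined up within about 1 mm. I'll lower it gently.

>>> {"op": "send_rows", "data": {"plan": [[0,0,0.006,0],[0,0,0.006,0],[0,0,0.004,0],[0,0,0,0]]}}

```text
time_s: 16.12
ee_pos: [0.5054, 0.167, 0.1857]
tcp_rot: [-0.0, 0.601, 0.799, -0.0]
wrist_force: [-0.5, -0.7, -0.8]
grip_width: 0.0148
gripper_force: 58.5
```

>>> {"op": "send_rows", "data": {"plan": [[0,0,0.002,0],[0,0,0.002,0],[0,0,0,0]]}}

```text
time_s: 16.5
ee_pos: [0.5056, 0.167, 0.1822]
tcp_rot: [-0.0, 0.601, 0.799, -0.0]
wrist_force: [0.0, -0.5, -0.7]
grip_width: 0.0154
gripper_force: 58.5
```

>>> {"op": "send_rows", "data": {"plan": [[0,0,0.001,0],[0,0,0.001,0],[0,0,0,0]]}}

```text
time_s: 16.88
ee_pos: [0.5057, 0.1671, 0.1802]
tcp_rot: [-0.0, 0.601, 0.799, -0.0]
wrist_force: [0.3, 0.2, -1.7]
grip_width: 0.0149
gripper_force: 58.5
```

>>> {"op": "send_rows", "data": {"plan": [[0,0,0.0015,0],[0,0,0.0015,0],[0,0,0,0]]}}

```text
time_s: 17.25
ee_pos: [0.5057, 0.1668, 0.1771]
tcp_rot: [-0.0, 0.601, 0.799, -0.0]
wrist_force: [-0.3, -0.3, -0.8]
grip_width: 0.0152
gripper_force: 58.5
```

>>> {"op": "send_rows", "data": {"plan": [[0,0,0.0015,0],[0,0,0.0015,0],[0,0,0,0]]}}

```text
time_s: 17.62
ee_pos: [0.5057, 0.1665, 0.174]
tcp_rot: [0.0, 0.601, 0.799, -0.0]
wrist_force: [0.3, -1.8, -1.6]
grip_width: 0.0147
gripper_force: 58.5
```

>>> {"op": "send_rows", "data": {"plan": [[-0.0006,-0.0002,0,0],[0,0,0.001,0],[0,0,0.001,0],[0,0,0,0]]}}

```text
time_s: 18.12
ee_pos: [0.5057, 0.1664, 0.1722]
tcp_rot: [-0.0, 0.601, 0.799, -0.0]
wrist_force: [0.4, -2.7, -0.2]
grip_width: 0.0149
gripper_force: 58.5
```

>>> {"op": "send_rows", "data": {"plan": [[0,0,0.0015,0],[0,0,0.0015,0],[0,0,0,0]]}}

```text
time_s: 18.5
ee_pos: [0.5056, 0.1663, 0.1691]
tcp_rot: [-0.0, 0.601, 0.799, -0.0]
wrist_force: [1.6, -3.6, -2.2]
grip_width: 0.0149
gripper_force: 58.5
```

>>> {"op": "send_rows", "data": {"plan": [[-0.0008,0,0,0],[0,0,0,0]]}}

```text
time_s: 18.75
ee_pos: [0.5058, 0.1661, 0.1692]
tcp_rot: [-0.0, 0.601, 0.8, 0.0]
wrist_force: [-1.3, -1.5, -1.4]
grip_width: 0.0148
gripper_force: 58.5
```

>>> {"op": "send_rows", "data": {"plan": [[0,0,0.0015,0],[0,0,0.0015,0],[0,0,0,0]]}}

```text
time_s: 19.12
ee_pos: [0.5058, 0.1659, 0.1661]
tcp_rot: [-0.0, 0.601, 0.8, 0.0]
wrist_force: [0.5, -0.9, -1.5]
grip_width: 0.015
gripper_force: 58.4
```

>>> {"op": "send_rows", "data": {"plan": [[0,0,0.0015,0],[0,0,0.0015,0],[0,0,0,0]]}}

```text
time_s: 19.5
ee_pos: [0.5058, 0.1658, 0.1631]
tcp_rot: [-0.0, 0.601, 0.799, -0.0]
wrist_force: [0.2, -1.1, -1.0]
grip_width: 0.0153
gripper_force: 58.4
```

>>> {"op": "send_rows", "data": {"plan": [[0,0,0.0015,0],[0,0,0.0015,0],[0,0,0,0]]}}

```text
time_s: 19.88
ee_pos: [0.5058, 0.1657, 0.1601]
tcp_rot: [-0.0, 0.601, 0.799, -0.0]
wrist_force: [-0.9, -0.2, -0.3]
grip_width: 0.0156
gripper_force: 58.4
```

>>> {"op": "send_rows", "data": {"plan": [[0,0,0.0015,0],[0,0,0.0015,0],[0,0,0,0]]}}

```text
time_s: 20.25
ee_pos: [0.5058, 0.1657, 0.1571]
tcp_rot: [-0.0, 0.601, 0.799, -0.0]
wrist_force: [0.7, 0.1, -0.3]
grip_width: 0.0154
gripper_force: 58.4
```

>>> {"op": "send_rows", "data": {"plan": [[0,0,0.0015,0],[0,0,0.0015,0],[0,0,0.001,0],[0,0,0,0]]}}

```text
time_s: 20.75
ee_pos: [0.5055, 0.1657, 0.153]
tcp_rot: [-0.0, 0.601, 0.799, -0.0]
wrist_force: [-2.1, 0.9, -1.1]
grip_width: 0.0148
gripper_force: 58.4
```

>>> {"op": "send_rows", "data": {"plan": [[0,0,0.0015,0],[0,0,0.0015,0],[0,0,0.001,0],[0,0,0,0]]}}

```text
time_s: 21.25
ee_pos: [0.5056, 0.1657, 0.149]
tcp_rot: [-0.0, 0.601, 0.799, -0.0]
wrist_force: [-3.3, 0.1, -1.4]
grip_width: 0.0151
gripper_force: 58.5
```

>>> {"op": "send_rows", "data": {"plan": [[0,0,0.0015,0],[0,0,0.0015,0],[0,0,0,0]]}}

```text
time_s: 21.62
ee_pos: [0.5058, 0.1657, 0.1461]
tcp_rot: [-0.0, 0.601, 0.799, -0.0]
wrist_force: [-2.2, 0.1, -1.4]
grip_width: 0.015
gripper_force: 58.7
```

>>> {"op": "send_rows", "data": {"plan": [[0,0,0.001,0],[0,0,0.001,0],[0,0,0,0]]}}

```text
time_s: 22.0
ee_pos: [0.5059, 0.1656, 0.1442]
tcp_rot: [-0.0, 0.601, 0.799, -0.0]
wrist_force: [-2.0, 1.1, -0.9]
grip_width: 0.0151
gripper_force: 58.7
```

>>> {"op": "send_rows", "data": {"plan": [[0,0,0.001,0],[0,0,0.001,0],[0,0,0,0]]}}

```text
time_s: 22.38
ee_pos: [0.5059, 0.1656, 0.1422]
tcp_rot: [-0.0, 0.601, 0.799, -0.0]
wrist_force: [-2.1, 0.8, -0.7]
grip_width: 0.0151
gripper_force: 58.7
```

>>> {"op": "send_rows", "data": {"plan": [[0,0,0.0015,0],[0,0,0.0015,0],[0,0,0,0]]}}

```text
time_s: 22.75
ee_pos: [0.5059, 0.1657, 0.1391]
tcp_rot: [-0.0, 0.601, 0.799, 0.0]
wrist_force: [-2.4, -0.7, -1.3]
grip_width: 0.0153
gripper_force: 58.6
```

>>> {"op": "send_rows", "data": {"plan": [[0,0,0.0015,0],[0,0,0.0015,0],[0,0,0.0015,0],[0,0,0,0]]}}

```text
time_s: 23.25
ee_pos: [0.5059, 0.1657, 0.1346]
tcp_rot: [-0.0, 0.601, 0.799, -0.0]
wrist_force: [-1.4, -0.3, -1.4]
grip_width: 0.0152
gripper_force: 58.6
```

>>> {"op": "send_rows", "data": {"plan": [[0,0,0.0015,0],[0,0,0.0015,0],[0,0,0.001,0],[0,0,0,0]]}}

```text
time_s: 23.75
ee_pos: [0.5059, 0.1656, 0.1306]
tcp_rot: [-0.0, 0.601, 0.799, -0.0]
wrist_force: [-2.2, 0.5, -0.4]
grip_width: 0.0149
gripper_force: 58.7
```

>>> {"op": "send_rows", "data": {"plan": [[0,0,0.0015,0],[0,0,0.0015,0],[0,0,0,0]]}}

```text
time_s: 24.12
ee_pos: [0.5059, 0.1656, 0.1276]
tcp_rot: [-0.0, 0.601, 0.799, -0.0]
wrist_force: [-2.9, 0.3, -0.9]
grip_width: 0.0152
gripper_force: 58.7
```

>>> {"op": "send_rows", "data": {"plan": [[0,0,0.001,0],[0,0,0.001,0],[0,0,0,0]]}}

```text
time_s: 24.5
ee_pos: [0.5059, 0.1656, 0.1257]
tcp_rot: [-0.0, 0.601, 0.799, -0.0]
wrist_force: [-2.0, 0.3, -0.4]
grip_width: 0.015
gripper_force: 58.7
```

>>> {"op": "send_rows", "data": {"plan": [[0,0,0.001,0],[0,0,0.001,0],[0,0,0,0]]}}

```text
time_s: 24.88
ee_pos: [0.5059, 0.1656, 0.1237]
tcp_rot: [-0.0, 0.601, 0.799, -0.0]
wrist_force: [-2.0, -0.1, -0.0]
grip_width: 0.0149
gripper_force: 58.7
```

>>> {"op": "send_rows", "data": {"plan": [[0,0,0.001,0],[0,0,0,0]]}}

```text
time_s: 25.12
ee_pos: [0.5059, 0.1656, 0.1228]
tcp_rot: [-0.0, 0.601, 0.799, -0.0]
wrist_force: [-3.1, 0.1, 0.2]
grip_width: 0.015
gripper_force: 59.0
```

>>> {"op": "send_rows", "data": {"plan": [[0,0,0.0007,0],[0,0,0,0]]}}

```text
time_s: 25.38
ee_pos: [0.506, 0.1656, 0.1228]
tcp_rot: [0.0, 0.601, 0.799, 0.0]
wrist_force: [-5.6, -0.5, 6.7]
grip_width: 0.0149
gripper_force: 59.7
```

>>> {"op": "send_rows", "data": {"plan": [[0,0,0.0007,0],[0,0,0,0]]}}

```text
time_s: 25.62
ee_pos: [0.5059, 0.1657, 0.1227]
tcp_rot: [0.0, 0.601, 0.799, 0.0]
wrist_force: [-7.4, -1.9, 12.2]
grip_width: 0.015
gripper_force: 60.5
```

>>> {"op": "send_rows", "data": {"plan": [[0,0,0.0007,0],[0,0,0,0]]}}

```text
time_s: 25.88
ee_pos: [0.506, 0.1656, 0.1227]
tcp_rot: [0.0, 0.601, 0.799, 0.0]
wrist_force: [-8.6, -3.2, 17.6]
grip_width: 0.0151
gripper_force: 61.2
```

The collar is seated: TCP at 0.1227 as predicted, with contact force rising. I'll ease off, release and withdraw upward.

>>> {"op": "send_rows", "data": {"plan": [[0,0,-0.001,0],[0,0,-0.0008,0],[0,0,0,0]]}}

```text
time_s: 26.25
ee_pos: [0.5059, 0.1656, 0.1228]
tcp_rot: [0.0, 0.601, 0.799, -0.0]
wrist_force: [-4.5, -0.9, 5.9]
grip_width: 0.0153
gripper_force: 59.4
```

>>> {"op": "send_rows", "data": {"plan": [[0,0,0,0],[0,0,0,0],[0,0,0,0],[0,0,0,0]], "grip": -0.2}}

```text
time_s: 26.75
ee_pos: [0.5062, 0.1657, 0.1225]
tcp_rot: [0.0, 0.601, 0.799, 0.0]
wrist_force: [-0.0, 0.4, 0.3]
grip_width: 0.0515
gripper_force: 0.0
```

>>> {"op": "send_rows", "data": {"plan": [[0,0,-0.01,0],[0,0,-0.02,0],[0,0,-0.03,0],[0,0,-0.03,0],[0,0,-0.03,0]]}}

```text
time_s: 27.38
ee_pos: [0.506, 0.1657, 0.2443]
tcp_rot: [0.0, 0.601, 0.799, 0.0]
wrist_force: [0.9, -0.2, -1.1]
grip_width: 0.0513
gripper_force: 0.0
```

>>> {"op": "send_rows", "data": {"plan": [[0.03,-0.03,-0.02,0],[0.04,-0.03,0,0],[0.04,-0.03,0,0],[0,0,0,0],[0,0,0,0]]}}

```text
time_s: 28.0
ee_pos: [0.3894, 0.2461, 0.2632]
tcp_rot: [0.0, 0.601, 0.8, 0.001]
wrist_force: [0.1, -0.1, 0.2]
grip_width: 0.0513
gripper_force: 0.0
```

Run:
```python
from h import *
o,p,M=st();print(p,o["wrist_force"],o["joint_velocities"].max())
t=cams.capture("top")[:,:,::-1];s=cams.capture("scene")[:,:,::-1]
cv2.imwrite("pics/c9.png",np.hstack([cv2.resize(s[125:245,240:360],(400,400),interpolation=2),cv2.resize(t[170:290,200:320],(400,400),interpolation=2)]))
```

```text
[0.38943811 0.24607156 0.26320493] [ 0.11464766 -0.13344077  0.24399855] 0.01990732775075326
```

View pics/c9.png

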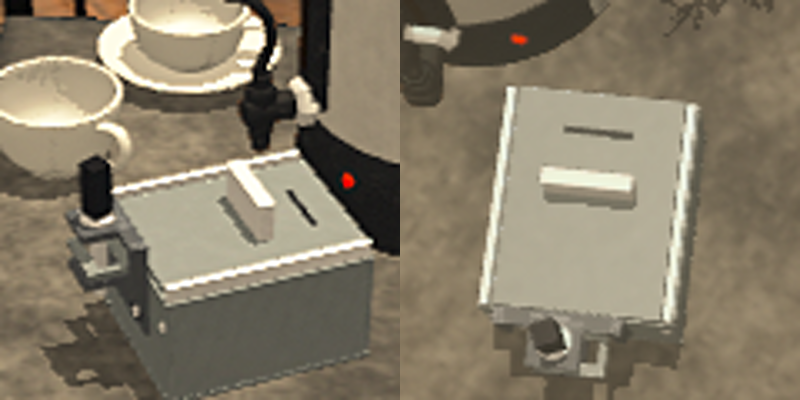

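c9: the pin stands upright with its collar on the upper ear, the lid is shut flush, and the arm is clear. Handing in.

```bash
python3 -c "
from bench import manip
print(manip.hand_in())"
```

```text
the job is handed in; nothing more can be done
None
```

The lid is pulled shut and the pin is through both ears and the tongue, upright with its collar seated on the upper ear and released; the job is handed in (no verdict came back), at about 28 s, without going near the bystanders.

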